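Fill the empty pockets of the pebble display tray

TASK

Look which pockets of the plywood display tray are empty and fill every one of them with one of the spare oblong pebbles from the cardboard sorting board, each lying flat on the pocket's floor. Leave the pebbles already in the tray in their pockets, leave the round pebble, the paint jar and the brush pot where they stand, and leave the surplus oblong pebble on the sorting board.

Things in the scene. Friction and masses are not known exactly. Their poses are not given: they have to be found in the camera images.
- tray: plywood display tray, 240 x 226 x 18 mm, fixed to the table, which may stand on either side of the work area. Six oblong pockets open upwards, 2 along its x by 3 along its y, each 100 (along x) x 50 (along y) x 12 mm deep and lined with 3 mm cork, at a pitch of 116 mm in x and 74 mm in y; the wood round them is level. Origin: centre of its underside (on the table); z up
- pocket_1 (a point): pocket 1 of the tray: the point at the centre of its cork floor, 9 mm above the table and 9 mm below the tray's upper face; x along the pocket's length. Three of the six pockets, not always the same ones, are empty at the start
- pocket_2 (a point): pocket 2 of the tray: the point at the centre of its cork floor, 9 mm above the table and 9 mm below the tray's upper face; x along the pocket's length. Three of the six pockets, not always the same ones, are empty at the start
- pocket_3 (a point): pocket 3 of the tray: the point at the centre of its cork floor, 9 mm above the table and 9 mm below the tray's upper face; x along the pocket's length. Three of the six pockets, not always the same ones, are empty at the start
- pocket_4 (a point): pocket 4 of the tray: the point at the centre of its cork floor, 9 mm above the table and 9 mm below the tray's upper face; x along the pocket's length. Three of the six pockets, not always the same ones, are empty at the start
- pocket_5 (a point): pocket 5 of the tray: the point at the centre of its cork floor, 9 mm above the table and 9 mm below the tray's upper face; x along the pocket's length. Three of the six pockets, not always the same ones, are empty at the start
- pocket_6 (a point): pocket 6 of the tray: the point at the centre of its cork floor, 9 mm above the table and 9 mm below the tray's upper face; x along the pocket's length. Three of the six pockets, not always the same ones, are empty at the start
- filled_1: oblong painted grey stone, 90 long x 40 wide x 36 mm thick, upright straight sides, half-round ends of radius 20, flat top and bottom, about 0.3 kg. Origin: centre of its underside; x along its length, z up. Lies at the start in one of the tray's pockets (any of them), standing 27 mm proud of the tray; it stays there
- filled_2: oblong painted grey stone, 90 long x 40 wide x 36 mm thick, upright straight sides, half-round ends of radius 20, flat top and bottom, about 0.3 kg. Origin: centre of its underside; x along its length, z up. Lies at the start in one of the tray's pockets (any of them), standing 27 mm proud of the tray; it stays there
- filled_3: oblong painted grey stone, 90 long x 40 wide x 36 mm thick, upright straight sides, half-round ends of radius 20, flat top and bottom, about 0.3 kg. Origin: centre of its underside; x along its length, z up. Lies at the start in one of the tray's pockets (any of them), standing 27 mm proud of the tray; it stays there
- spare_1: oblong painted grey stone, 90 long x 40 wide x 36 mm thick, upright straight sides, half-round ends of radius 20, flat top and bottom, about 0.3 kg. Origin: centre of its underside; x along its length, z up. A spare: lies flat on the sorting board at the start, at any angle; fits any pocket with 5 mm round it. One spare more than there are empty pockets
- spare_2: oblong painted grey stone, 90 long x 40 wide x 36 mm thick, upright straight sides, half-round ends of radius 20, flat top and bottom, about 0.3 kg. Origin: centre of its underside; x along its length, z up. A spare: lies flat on the sorting board at the start, at any angle; fits any pocket with 5 mm round it. One spare more than there are empty pockets
- spare_3: oblong painted grey stone, 90 long x 40 wide x 36 mm thick, upright straight sides, half-round ends of radius 20, flat top and bottom, about 0.3 kg. Origin: centre of its underside; x along its length, z up. A spare: lies flat on the sorting board at the start, at any angle; fits any pocket with 5 mm round it. One spare more than there are empty pockets
- spare_4: oblong painted grey stone, 90 long x 40 wide x 36 mm thick, upright straight sides, half-round ends of radius 20, flat top and bottom, about 0.3 kg. Origin: centre of its underside; x along its length, z up. A spare: lies flat on the sorting board at the start, at any angle; fits any pocket with 5 mm round it. One spare more than there are empty pockets
- board: thin cardboard sorting board, 270 (x) x 320 (y) x 5 mm, fixed to the table beside the tray, where the spares lie. Origin: centre of its underside; its upper face is 5 mm above the table
- round_pebble: round painted grey stone, 66 mm across, 30 mm thick, lying on the sorting board among the spares; it is not for this tray. Origin: centre of its underside
- jar: closed glass paint jar with a black cap, 56 mm across, 105 mm tall, loose, standing on the sorting board among the spares. Origin: centre of its underside
- brush_pot: dark steel pot of brushes, 76 mm across, 95 mm tall, brushes up to about 225 mm high, loose, standing on the table beyond the tray and board. Origin: centre of its underside
Things that resemble listed ones, but are neither listed nor needed, are in the scene too. What is shaped like the spare_4 but orange or purple is not meant.

How it is judged:
At the end, for the whole second after the job is handed in: Each of the six pockets holds an oblong pebble, its origin within 8.5 mm of the pocket's point; all oblong pebbles lie flat (tilt under 0.1 rad), every spare in a pocket or on the sorting board (origin within its outline, under 12.5 mm above the table), slower than 20 mm/s (distance between any of filled_1, filled_2, filled_3, spare_1, spare_2, spare_3, spare_4 and pocket_1 below 0.0085 m and distance between any of filled_1, filled_2, filled_3, spare_1, spare_2, spare_3, spare_4 and pocket_2 below 0.0085 m and distance between any of filled_1, filled_2, filled_3, spare_1, spare_2, spare_3, spare_4 and pocket_3 below 0.0085 m and distance between any of filled_1, filled_2, filled_3, spare_1, spare_2, spare_3, spare_4 and pocket_4 below 0.0085 m and distance between any of filled_1, filled_2, filled_3, spare_1, spare_2, spare_3, spare_4 and pocket_5 below 0.0085 m and distance between any of filled_1, filled_2, filled_3, spare_1, spare_2, spare_3, spare_4 and pocket_6 below 0.0085 m and angle between each of filled_1, filled_2, filled_3, spare_1, spare_2, spare_3, spare_4's own z axis and vertical below 0.1 rad and height (world z) of each of spare_1, spare_2, spare_3, spare_4 below 0.0125 m and ((x of spare_1 in the frame of tray between -0.115 and 0.115 m and y of spare_1 in the frame of tray between -0.11 and 0.11 m) or (x of spare_1 in the frame of board between -0.135 and 0.135 m and y of spare_1 in the frame of board between -0.16 and 0.16 m)) and ((x of spare_2 in the frame of tray between -0.115 and 0.115 m and y of spare_2 in the frame of tray between -0.11 and 0.11 m) or (x of spare_2 in the frame of board between -0.135 and 0.135 m and y of spare_2 in the frame of board between -0.16 and 0.16 m)) and ((x of spare_3 in the frame of tray between -0.115 and 0.115 m and y of spare_3 in the frame of tray between -0.11 and 0.11 m) or (x of spare_3 in the frame of board between -0.135 and 0.135 m and y of spare_3 in the frame of board between -0.16 and 0.16 m)) and ((x of spare_4 in the frame of tray between -0.115 and 0.115 m and y of spare_4 in the frame of tray between -0.11 and 0.11 m) or (x of spare_4 in the frame of board between -0.135 and 0.135 m and y of spare_4 in the frame of board between -0.16 and 0.16 m)) and linear speed of each of spare_1, spare_2, spare_3, spare_4 below 0.02 m/s); the robot touches nothing.
It fails at once if a pebble that was already in the tray is taken out or pushed out of its pocket (distance of any of filled_1, filled_2, filled_3 from where it was at the start of the episode above 0.02 m).
It fails at once if the round pebble, the jar or the brush pot is shifted by more than 25 mm, or the jar or pot tipped (distance of any of round_pebble, jar, brush_pot from where it was at the start of the episode above 0.025 m or angle between any of jar, brush_pot's own z axis and vertical above 0.35 rad).
It also fails if it takes over 72 s, if anything falls off the work surface, if the arm or the gripper's body presses on something with over 40 N, if the wrist force passes 120 N, or if a joint passes its speed limit or range.

ROBOT

A 6-joint arm with a two-finger parallel gripper is mounted at the origin on the work surface. World frame = base frame: x ahead of the robot, y to its left, z up, the work surface at z = 0. Lengths are in m, angles in rad, forces in N, time in s.
With the tool pointing down it reaches from about 0.25 to 0.775 m from the base axis. Payload 4 kg.
Tool frame: the origin (TCP) lies between the finger pads; the fingertips stand 11 mm ahead of it and the grasp point (between the pads) lies 8 mm behind it (robot.tip_extent is the z of the fingertips in the tool frame, in m); z points along the fingers, y is the line along which they close (so a half turn about z gives the same grasp; the last joint's range is limited). The gripper opens to 94 mm and grips with 3 to 60 N. Pads are 16 mm wide; open, the fingers measure 119 mm over their backs; the gripper's body (75 mm by 177 mm) begins 78 mm behind the grasp point.
Start: joints at [1.233, 0.087, 1.371, -0, 1.684, -0.103], TCP at [0.128, 0.535, 0.217] pointing down, gripper open.
Joint ranges: [-3.1, 3.1], [-0.76, 2.03], [0.27, 2.55], [-1.08, 4.22], [0.17, 2.65], [-2.57, 2.57]. Speed limits (rad/s): [2.79, 2.79, 3.14, 3.14, 3.14, 3.14].

INTERFACE

Orientations are given as [roll, pitch, yaw] about the fixed x, y, z axes, in that order (R = Rz(yaw) Ry(pitch) Rx(roll)).
In Python, from bench import robot, imaging gives the robot as it stands.
- The arm moves only by the shell command python3 -m pendant 'ROWS'. ROWS is JSON, a list of rows, each a list of 7 numbers: the shift along the world's x, y, z in cm, then the turn, a rotation vector about the world's x, y, z in degrees, then the opening, from 0 (shut) to 1 (fully open). In form: [[dx, dy, dz, ax, ay, az, jaw], ...]. A call has 1 to 8 rows; each row shifts and turns the commanded pose from where the row before left it; what a row does not reach is not made up. A row lasts 1/10 s, in which the tool goes at most 50 mm and 8.59 degrees, less where a joint would pass 70% of its speed; a pose out of reach is approached as far as the arm can. A call is refused whole if a number of a shift passes 5 or a number of a turn 8.59, either way. A call with a gripper value outside its range is refused whole. The fingers move at their own pace and stop on an object; the grip force is fixed at half the most. Time passes only in rows, so rows that do not move let the fingers close. It gives the time, the measured TCP pose, the force, the opening and the grip force at its end, in the units of the state.
- robot.get_obs(): the state, without advancing time (a new reading comes with each control period).
- imaging.snapshot(name): name is "scene" or "side" or "wrist"; returns the picture (420x560x3 uint8, red, green, blue); there is no depth.
- imaging.camera_params(name): a dict with "camera_matrix" (3x3 intrinsics, pixels), "R" (3x3) and "t" (3): a world point X has camera coordinates R X + t. Camera axes: x right, y down, z forward; pixel columns grow to the right and rows downward; lengths in m; the calibration is good to about 2 mm. A picture is of the moment at which its call begins: read the wrist's pose just before it. camera_params takes no time and is no camera call; for the wrist camera it gives the pose at the moment of the call.
- robot.close_job(): hands the job in; it is judged then, once.
The state is a dict: "time": time; "joint_positions": joint angles; "qvel": joint speeds; "joint_torque": joint torques, N m; "tool_pos": TCP position; "ee_rot": TCP orientation; "wrist_force": force on the tool from outside, world axes, zero at the start; "wrist_torque": the same for the moment, N m; "width": finger opening in m; "finger_force": force on a finger pad.
Only numpy, scipy, OpenCV 4.12 (cv2) and the standard library are available. Lean on these libraries where they do the work, as an engineer would, in place of code of your own. Each camera call takes 0.05 s, during which the arm holds its last target. There are 200 camera calls.

## Working session

There is one attempt and no reset: what is moved stays moved. The work goes in short steps, Python scripts to look and compute and a shell command to move; the robot and the scene stay as the last step left them, time stands still between calls to the robot, and variables do not carry over. Pictures are saved under pics/ and viewed, at most 10 in all, crops included, and the job is handed in when it is done.

```bash
mkdir -p pics; ls; python3 - <<'E'
from bench import robot, imaging
import cv2,numpy as np
a=imaging.snapshot("scene");b=imaging.snapshot("side")
cv2.imwrite("pics/scene.png",a[...,::-1]);cv2.imwrite("pics/side.png",b[...,::-1])
for n in("scene","side"):
  p=imaging.camera_params(n);print(n,np.round(p["camera_matrix"],1).tolist(),np.round(-p["R"].T@p["t"],3),np.round(p["R"],2).tolist())
o=robot.get_obs();print(o["tool_pos"],o["ee_rot"],o["time"],o["width"],robot.tip_extent)
E
```

```text
pics
scene [[469.5, 0.0, 281.9], [0.0, 469.5, 213.1], [0.0, 0.0, 1.0]] [1.206 0.289 1.023] [[-0.27, 0.96, -0.01], [0.79, 0.21, -0.57], [-0.55, -0.16, -0.82]]
side [[492.7, 0.0, 287.3], [0.0, 492.7, 216.7], [0.0, 0.0, 1.0]] [ 0.398 -0.834  0.661] [[0.99, -0.16, -0.0], [-0.09, -0.55, -0.83], [0.13, 0.82, -0.56]]
[0.12781492 0.53447754 0.21545687] [-3.13970064e+00 -2.12816292e-04  2.90675066e+00] 0.1 0.09423795619505027 0.011
```

View pics/scene.png

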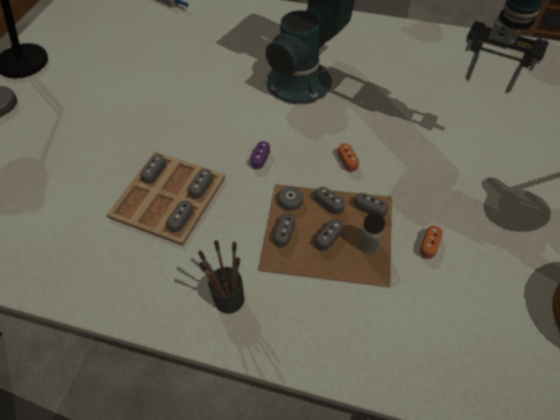

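View pics/side.png

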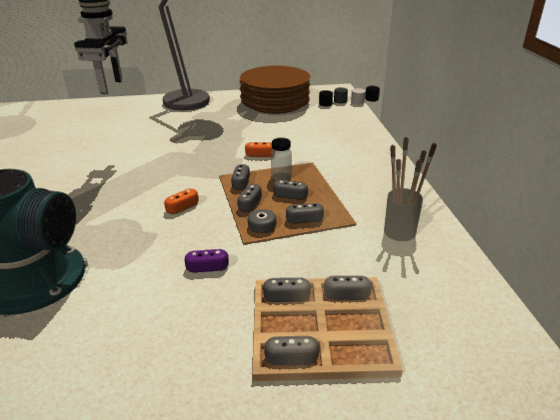

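The scene picture shows the tray at left (quad 110–225, 153–242) with 3 filled pockets, pebbles at about (153,167), (200,182), (180,215). The empty ones are at about (179,179), (133,203) and (157,212). The board is at (262–393, 186–282) and holds four grey oblongs at (330,200), (371,204), (285,229), (329,234), the round pebble at (290,197) and the jar at (373,235). The orange and purple ones off the board are decoys. The side view agrees with this.

```bash
cat > h.py <<'E'
from bench import robot, imaging
import cv2,numpy as np
def ray(p,px,z):
    px=np.atleast_2d(np.array(px,float)); K=p["camera_matrix"];R=p["R"];t=p["t"]
    c=-R.T@t; d=np.c_[px,np.ones(len(px))]@np.linalg.inv(K).T@R
    return c+d*((z-c[2])/d[:,2])[:,None]
def proj(p,X):
    q=(np.atleast_2d(X)@p["R"].T+p["t"])@p["camera_matrix"].T
    return q[:,:2]/q[:,2:]
def snap(name,fn):
    p=imaging.camera_params(name);a=imaging.snapshot(name)
    cv2.imwrite(f"pics/{fn}.png",a[...,::-1]);np.savez(f"pics/{fn}.npz",**{k:np.asarray(p[k]) for k in("camera_matrix","R","t")})
    return p,a
def load(fn):
    return dict(np.load(f"pics/{fn}.npz")),cv2.imread(f"pics/{fn}.png")[...,::-1]
E
python3 - <<'E'
from h import *
p=imaging.camera_params("scene")
print("peb+empties",np.round(ray(p,[(330,200),(371,204),(285,229),(329,234),(290,197)],.035),3).tolist())
print("tray top",np.round(ray(p,[(157,153),(225,178),(183,242),(110,212)],.018),3).tolist())
print("board",np.round(ray(p,[(272,186),(393,195),(391,282),(262,271)],.005),3).tolist())
print("jar cap",ray(p,[(375,222)],.1),"pot",ray(p,[(228,290)],.05))
w=imaging.camera_params("wrist");o=robot.get_obs()
c=-w["R"].T@w["t"];print(np.round(c-o["tool_pos"],3),np.round(w["R"],2).tolist(),np.round(w["camera_matrix"],1).tolist())
E
```

```text
peb+empties [[0.475, 0.206, 0.035], [0.46, 0.311, 0.035], [0.592, 0.116, 0.035], [0.578, 0.225, 0.035], [0.493, 0.102, 0.035]]
tray top [[0.428, -0.31, 0.018], [0.464, -0.091, 0.018], [0.686, -0.124, 0.018], [0.651, -0.344, 0.018]]
board [[0.448, 0.039, 0.005], [0.392, 0.364, 0.005], [0.653, 0.395, 0.005], [0.706, 0.089, 0.005]]
jar cap [[0.55856673 0.32684772 0.1       ]] pot [[0.79431956 0.03712872 0.05      ]]
[-0.071  0.017  0.168] [[0.23, 0.97, -0.0], [0.94, -0.22, 0.25], [0.24, -0.06, -0.97]] [[352.0, 0.0, 288.5], [0.0, 352.0, 208.3], [0.0, 0.0, 1.0]]
```

```bash
python3 -m pendant '[[1,-0.8,4,0,0,0,1],[3,-2.2,3,0,0,0,1],[4,-2.9,0,0,0,0,1],[4,-2.9,0,0,0,0,1],[4,-2.9,0,0,0,0,1],[4,-2.9,0,0,0,0,1],[4,-2.9,0,0,0,0,1],[4,-2.9,0,0,0,0,1]]'; python3 -m pendant '[[4,-2.9,0,0,0,0,1],[4,-2.9,0,0,0,0,1],[3,-2,0,0,0,0,1],[1,-1,0,0,0,0,1],[0,0,0,0,0,0,1],[0,0,0,0,0,0,1]]'; python3 - <<'E'
from h import *
snap("wrist","w1");print(robot.get_obs()["tool_pos"],robot.get_obs()["time"])
E
```

```text
time: 0.9
tool_pos: [0.4091, 0.3294, 0.2861]
ee_rot: [-3.141, -0.0, 2.907]
wrist_force: [0.2, 1.5, 0.1]
width: 0.0943
finger_force: 0.0
time: 1.5
tool_pos: [0.5271, 0.2437, 0.2864]
ee_rot: [3.141, -0.001, 2.908]
wrist_force: [-0.7, 0.4, -0.5]
width: 0.0942
finger_force: 0.0
[0.52677757 0.24405558 0.28673108] 1.55
```

View pics/w1.png

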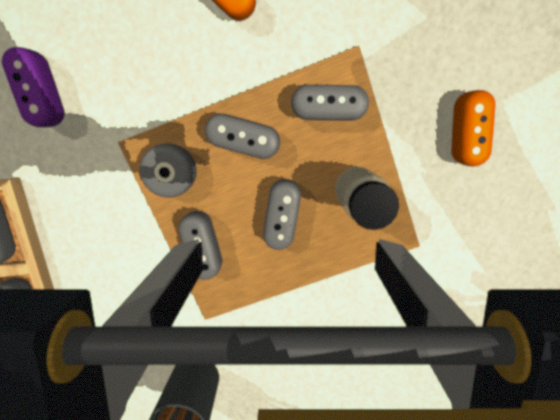

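The wrist view shows four grey oblongs on the board at (331,101), (242,136), (282,214) and (201,245). The last is partly hidden by a finger and close to the brush pot, so it will be the surplus. The round pebble at (167,168), the jar at (370,203) and the orange and purple pieces are not meant. This picture is enlarged enough to confirm the choice.

```bash
cat >> h.py <<'E'
def pebbles(fn,z0,sat=70,vmax=255,lo=1000):
    p,a=load(fn);hsv=cv2.cvtColor(np.ascontiguousarray(a),cv2.COLOR_RGB2HSV)
    m=((hsv[...,1]<sat)&(hsv[...,2]<vmax)).astype(np.uint8)
    m=cv2.morphologyEx(m,cv2.MORPH_OPEN,np.ones((5,5)))
    for c in cv2.findContours(m,cv2.RETR_EXTERNAL,cv2.CHAIN_APPROX_NONE)[0]:
        A=cv2.contourArea(c)
        if not lo<A<6000: continue
        box=cv2.boxPoints(cv2.minAreaRect(c)); X=ray(p,box,z0+.018)
        e=[X[1]-X[0],X[2]-X[1]];L=[np.linalg.norm(v) for v in e];l=e[int(np.argmax(L))]
        print("px",box.mean(0).round(),"A",A,"xyz",X.mean(0).round(4),"size",np.round(L,4),"yaw",round(np.degrees(np.arctan2(l[1],l[0]))%180,1))
E
python3 - <<'E'
from h import *
pebbles("w1",.005,70,150)
E
python3 -m pendant '[[0.2,-2,0,0,0,0,0.6],[0.5,-4.5,0,0,0,0,0.6],[0.5,-4.9,0,0,0,0,0.6],[0,-5,0,0,0,0,0.6],[0,-5,0,0,0,0,0.6],[0,-5,0,0,0,0,0.6],[0,-5,0,0,0,0,0.6],[0,-5,0,0,0,0,0.6]]'
python3 -m pendant '[[0,-5,0,0,0,0,0.6],[0,-4,0,0,0,0,0.6],[0,-2,0,0,0,0,0.6],[0,0,0,0,0,0,0.6],[0,0,0,0,0,0,0.6]]'; python3 - <<'E'
from h import *
snap("wrist","w2");print(robot.get_obs()["tool_pos"],robot.get_obs()["time"])
pebbles("w2",.009,70,150)
E
```

```text
px [281. 214.] A 1659.0 xyz [0.5712 0.2227 0.023 ] size [0.0912 0.0377] yaw 156.5
px [366. 198.] A 2323.5 xyz [0.5751 0.3319 0.023 ] size [0.0559 0.0859] yaw 33.1
px [167. 169.] A 2214.0 xyz [0.4826 0.0998 0.023 ] size [0.0665 0.0635] yaw 118.6
px [241. 136.] A 1922.0 xyz [0.4642 0.1994 0.023 ] size [0.0381 0.0871] yaw 61.6
px [330. 102.] A 2121.5 xyz [0.4515 0.3102 0.023 ] size [0.0871 0.0372] yaw 76.6
px [ 22. 108.] A 1115.5 xyz [ 0.3745 -0.0444  0.023 ] size [0.0504 0.1014] yaw 156.7
time: 2.35
tool_pos: [0.5394, -0.1207, 0.2874]
ee_rot: [3.141, 0.002, 2.91]
wrist_force: [0.7, 0.2, 0.6]
width: 0.0566
finger_force: 0.0
time: 2.85
tool_pos: [0.5401, -0.2293, 0.2869]
ee_rot: [3.141, 0.0, 2.908]
wrist_force: [0.6, 0.6, 0.0]
width: 0.0567
finger_force: 0.0
[ 0.54021961 -0.22892626  0.28704111] 2.9
px [500. 370.] A 5392.0 xyz [ 8.82e-01 -8.00e-04  2.70e-02] size [0.1625 0.147 ] yaw 76.6
px [ 16. 353.] A 2537.5 xyz [ 0.6988 -0.6639  0.027 ] size [0.0413 0.2193] yaw 156.1
px [227. 148.] A 2212.0 xyz [ 0.489  -0.2941  0.027 ] size [0.0402 0.0886] yaw 173.0
px [350. 132.] A 2300.5 xyz [ 0.5039 -0.1464  0.027 ] size [0.0404 0.0877] yaw 171.6
px [541.  64.] A 1585.5 xyz [0.4793 0.0788 0.027 ] size [0.0401 0.0615] yaw 177.6
```

View pics/w2.png

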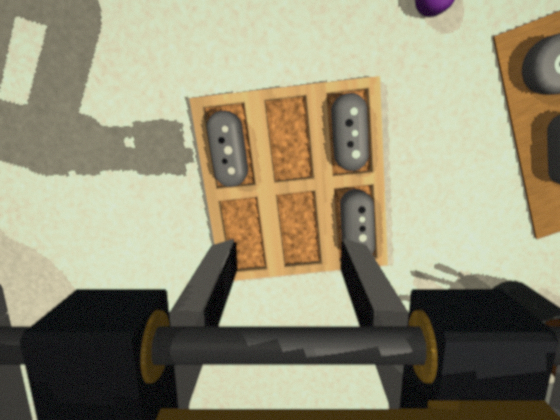

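The tray's picture shows filled pockets at (227,148), (350,132) and (359,222). The empty ones are at (290,138), (242,233) and (298,228). Next I fit the tray's edges.

```bash
python3 - <<'E'
from h import *
p,a=load("w2");hsv=cv2.cvtColor(np.ascontiguousarray(a),cv2.COLOR_RGB2HSV)
m=(hsv[...,1]>80).astype(np.uint8)
m[:, 400:]=0;m[:60]=0
# edge points: left, right per row; top per column
def fit(pts):
    X=ray(p,pts,.018)[:,:2]
    for _ in range(4):
        c=X.mean(0);u=np.linalg.svd(X-c)[2][0];r=(X-c)@[-u[1],u[0]];k=abs(r)<max(.0008,1.5*abs(r).mean());X=X[k]
    return c,u,len(X),abs(r).max()
run=lambda v:np.convolve(v,np.ones(5),'valid')==5
rows=range(110,230)
L=[(np.argmax(run(m[r]))-.5,r) for r in rows]
R=[(399-np.argmax(run(m[r][::-1]))+.5 if False else 400-np.argmax(run(m[r][:400][::-1]))-(0) -.5+ (m.shape[1]-560),r) for r in rows] if False else None
R=[]
for r in rows:
    v=m[r,:400][::-1]; R.append((399-np.argmax(run(v))+.5,r))
T=[(c,60+np.argmax(run(m[60:,c]))-.5) for c in range(205,365)]
fl,fr,ft=fit(L),fit(R),fit(T)
ang=lambda u:np.degrees(np.arctan2(u[1],u[0]))
for n,f in zip("LRT",(fl,fr,ft)):print(n,f[0].round(4),ang(f[1])%180,f[2],f[3])
th=np.radians(np.mean([ang(fl[1])%180-180,ang(fr[1])%180-180,ang(ft[1])%180-90]))
x=np.array([np.cos(th),np.sin(th)]);y=np.array([-x[1],x[0]])
print("yaw",np.degrees(th),"width y",(fr[0]-fl[0])@y)
cy=(fr[0]+fl[0])@y/2;cx=ft[0]@x+.12;C=cx*x+cy*y;print("centre",C.round(4))
vis=a[...,::-1].copy()
for i in(-1,1):
  for j in(-1,0,1):
    P=C+i*.058*x+j*.074*y;print(i,j,P.round(4))
    Q=[P+s*.05*x+t*.025*y for s,t in((1,1),(1,-1),(-1,-1),(-1,1))]
    cv2.polylines(vis,[np.round(proj(p,[[*q,.018] for q in Q])).astype(int)],True,(255,0,0),1)
# check from scene cam: bottom edge
cv2.imwrite("pics/v1.png",cv2.resize(vis[60:300,170:410],None,fx=2.4,fy=2.4))
E
```

```text
L [ 0.507  -0.3346] 172.8321951755929 120 0.0006699701461511333
R [ 0.5603 -0.1129] 172.7596154585146 119 0.0007578193566433787
T [ 0.4344 -0.2103] 82.9082853792973 156 0.0007445950108620601
yaw -7.166634662198409 width y 0.22655971604707834
centre [ 0.5534 -0.2262]
-1 -1 [ 0.4866 -0.2924]
-1 0 [ 0.4958 -0.219 ]
-1 1 [ 0.505  -0.1456]
1 -1 [ 0.6017 -0.3069]
1 0 [ 0.6109 -0.2335]
1 1 [ 0.6201 -0.1601]
```

View pics/v1.png

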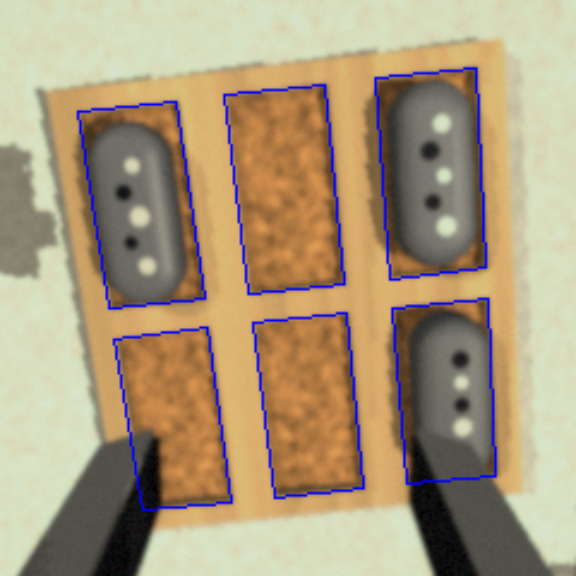

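The projected pockets match the picture. Now pebble A at (0.571, 0.223), to go to pocket (1,0).

```bash
python3 -m pendant '[[0,2,0,0,0,0,0.6],[0,4.2,0,0,0,0,0.6],[0,5,0,0,0,0,0.6],[0,5,0,0,0,0,0.6],[0,5,0,0,0,0,0.6],[0,5,0,0,0,0,0.6],[0.5,4.9,0,0,0,-3,0.6],[0.6,4.9,0,0,0,-3,0.6]]' >/dev/null; python3 -m pendant '[[1,4.8,0,0,0,-3,0.6],[1,3.4,0,0,0,-1.1,0.6],[0,1,-2,0,0,0,0.6],[0,0,-5,0,0,0,0.6],[0,0,-5,0,0,0,0.6],[0,0,-5,0,0,0,0.6],[0,0,-2,0,0,0,0.6],[0,0,0,0,0,0,0.6]]'
```

```text
time: 4.5
tool_pos: [0.5666, 0.2221, 0.0919]
ee_rot: [-3.136, -0.008, 2.734]
wrist_force: [-0.3, -0.2, 0.5]
width: 0.0563
finger_force: 0.0
```

```bash
python3 -m pendant '[[0.4,0,-1,0,0,0,0.6],[0,0,-2,0,0,0,0.6],[0,0,-2,0,0,0,0.6],[0,0,-1,0,0,0,0.6],[0,0,0,0,0,0,0.6],[0,0,0,0,0,0,0.6]]' ;  python3 - <<'E'
from h import *
snap("wrist","w3")
E
```

```text
time: 5.1
tool_pos: [0.576, 0.2214, 0.0382]
ee_rot: [3.14, 0.002, 2.731]
wrist_force: [0.5, -0.1, 0.3]
width: 0.0562
finger_force: 0.0
```

View pics/w3.png

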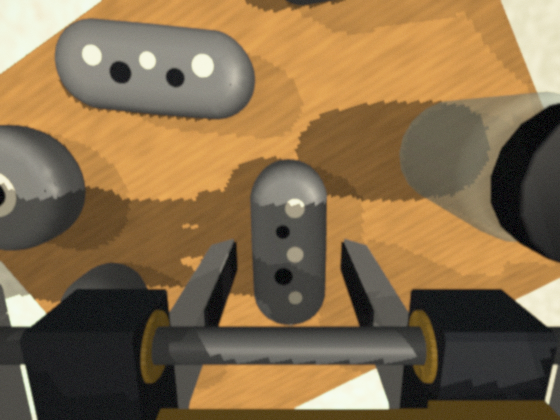

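The pebble lies centred between the fingers (289,240). I'll correct by −5 mm in x, lower and close.

```bash
python3 -m pendant '[[-0.5,0.1,-0.4,0,0,0,0.6],[0,0,-0.3,0,0,0,0.6],[0,0,0,0,0,0,0.6],[0,0,0,0,0,0,0],[0,0,0,0,0,0,0],[0,0,0,0,0,0,0],[0,0,0,0,0,0,0],[0,0,0,0,0,0,0]]'; python3 -m pendant '[[0,0,1,0,0,0,0],[0,0,2,0,0,0,0],[0,0,3,0,0,0,0],[0,0,4,0,0,0,0],[0,0,3,0,0,0,0],[0,0,0,0,0,0,0],[0,0,0,0,0,0,0]]'
```

```text
time: 5.95
tool_pos: [0.5704, 0.2223, 0.0297]
ee_rot: [3.14, 0.001, 2.731]
wrist_force: [1.4, 1.8, -0.9]
width: 0.04
finger_force: 30.0
time: 6.65
tool_pos: [0.5695, 0.2216, 0.1589]
ee_rot: [-3.141, -0.0, 2.73]
wrist_force: [-0.8, 0.5, -4.6]
width: 0.0395
finger_force: 30.0
```

```bash
python3 -m pendant '[[0,-1.5,0,0,0,0,0],[-0.5,-3,0,0,0,0,0],[-0.5,-4,0,0,0,2,0],[0,-4.5,0,0,0,2,0],[0,-4.5,0,0,0,2,0],[0,-4.5,0,0,0,2,0],[0,-4.5,0,0,0,2,0],[0,-4.5,0,0,0,2,0]]' >/dev/null; python3 -m pendant '[[1,-4.5,0,0,0,2,0],[1,-4,0,0,0,2.3,0],[2,-3.5,0,0,0,0,0],[1,-2,0,0,0,0,0],[0.1,-0.5,0,0,0,0,0],[0,0,0,0,0,0,0],[0,0,0,0,0,0,0],[0,0,0,0,0,0,0]]'
```

```text
time: 8.25
tool_pos: [0.6104, -0.2318, 0.1592]
ee_rot: [3.141, -0.001, 3.016]
wrist_force: [0.1, 0.4, -3.2]
width: 0.0398
finger_force: 30.0
```

```bash
python3 -m pendant '[[0.1,-0.2,-2,0,0,0,0],[0,0,-4,0,0,0,0],[0,0,-3,0,0,0,0],[0,0,-1.5,0,0,0,0],[0,0,0,0,0,0,0],[0,0,0,0,0,0,0],[0,0,0,0,0,0,0]]'
```

```text
time: 8.95
tool_pos: [0.6136, -0.2356, 0.0575]
ee_rot: [-3.14, 0.005, 3.015]
wrist_force: [-0.9, 0.3, -3.6]
width: 0.0398
finger_force: 30.0
```

```bash
python3 -m pendant '[[-0.25,0.2,-0.5,0,0,0,0],[0,0,-0.4,0,0,0,0],[0,0,0,0,0,0,0],[0,0,0,0,0,0,0],[0,0,0,0,0,0,0]]'
```

```text
time: 9.45
tool_pos: [0.6095, -0.2332, 0.0456]
ee_rot: [3.142, 0.0, 3.015]
wrist_force: [0.4, -0.2, -4.6]
width: 0.0394
finger_force: 30.0
```

```bash
python3 -m pendant '[[0.1,0,-0.4,0,0,0,0],[0,0,-0.4,0,0,0,0],[0,0,-0.3,0,0,0,0],[0,0,0,0,0,0,0],[0,0,0,0,0,0,0]]'
```

```text
time: 9.95
tool_pos: [0.6104, -0.233, 0.0343]
ee_rot: [3.141, -0.0, 3.015]
wrist_force: [1.0, 0.2, -3.5]
width: 0.04
finger_force: 30.0
```

```bash
python3 -m pendant '[[0,0,-0.05,0,0,0,0.6],[0,0,0,0,0,0,0.6],[0,0,0,0,0,0,0.6],[0,0,1,0,0,0,0.6],[0,0,3,0,0,0,0.6],[0,0,5,0,0,0,0.6],[0,0,4,0,0,0,0.6],[-0.6,2.2,0,0,0,2,0.6]]'; python3 -m pendant '[[-1.5,4.5,0,0,0,6,0.6],[-1.5,4.5,0,0,0,7,0.6],[-1.5,4.5,0,0,0,7,0.6],[-1.5,4.5,0,0,0,7,0.6],[-1.5,4.5,0,0,0,7,0.6],[-1.5,4.5,0,0,0,7,0.6],[-1.5,4.5,0,0,0,7,0.6],[-1.5,4.5,0,0,0,7,0.6]]';python3 -m pendant '[[-1.5,4,0,0,0,7,0.6],[-0.5,1,0,0,0,4.8,0.6],[0,0,0,0,0,0,0.6],[0,0,0,0,0,0,0.6],[0,0,0,0,0,0,0.6]]'
```

```text
time: 10.75
tool_pos: [0.6083, -0.2146, 0.1741]
ee_rot: [-3.135, 0.016, 3.048]
wrist_force: [1.8, -0.2, 1.2]
width: 0.0563
finger_force: 0.0
time: 11.55
tool_pos: [0.4839, 0.1506, 0.1656]
ee_rot: [-3.14, 0.002, -2.268]
wrist_force: [0.8, -0.2, 0.3]
width: 0.0564
finger_force: 0.0
time: 12.05
tool_pos: [0.465, 0.198, 0.1644]
ee_rot: [-3.141, 0.0, -2.07]
wrist_force: [-0.1, 0.2, 0.2]
width: 0.0566
finger_force: 0.0
```

```bash
python3 -m pendant '[[-0.1,0.1,-2,0,0,0,0.6],[0,0,-4,0,0,0,0.6],[0,0,-3,0,0,0,0.6],[0,0,-2,0,0,0,0.6],[0,0,-0.5,0,0,0,0.6],[0,0,0,0,0,0,0.6],[0,0,0,0,0,0,0.6],[0,0,0,0,0,0,0.6]]'; python3 - <<'E'
from h import *
snap("wrist","w4");print(robot.get_obs()["tool_pos"])
E
```

```text
time: 12.85
tool_pos: [0.4649, 0.2001, 0.0508]
ee_rot: [-3.139, 0.002, -2.068]
wrist_force: [-0.2, 0.1, -0.5]
width: 0.0567
finger_force: 0.0
[0.46468384 0.20012923 0.0506748 ]
```

View pics/w4.png

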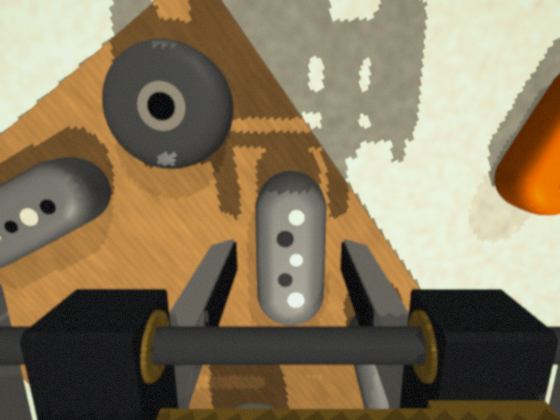

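The pebble is centred between the fingers at (291,247), aligned with them and clear of the round pebble. Lower, grip and lift.

```bash
python3 -m pendant '[[0,-0.1,-1.2,0,0,0,0.6],[0,0,-0.8,0,0,0,0.6],[0,0,0,0,0,0,0.6],[0,0,0,0,0,0,0.6],[0,0,0,0,0,0,0],[0,0,0,0,0,0,0],[0,0,0,0,0,0,0],[0,0,0,0,0,0,0]]'; python3 -m pendant '[[0,0,0,0,0,0,0],[0,0,1,0,0,0,0],[0,0,2,0,0,0,0],[0,0,3,0,0,0,0],[0,0,4,0,0,0,0],[0,0,3,0,0,0,0],[0,0,0,0,0,0,0],[0,0,0,0,0,0,0]]'
```

```text
time: 13.7
tool_pos: [0.4637, 0.1991, 0.0293]
ee_rot: [-3.141, 0.001, -2.067]
wrist_force: [0.8, -0.1, 1.0]
width: 0.0398
finger_force: 30.0
time: 14.5
tool_pos: [0.4633, 0.1988, 0.1586]
ee_rot: [3.142, -0.0, -2.067]
wrist_force: [-0.5, -0.2, -4.5]
width: 0.0399
finger_force: 30.0
```

```bash
python3 -m pendant '[[0,-1.5,0,0,0,-2,0],[0.3,-3,0,0,0,-5,0],[0.3,-4,0,0,0,-6,0],[0.3,-4,0,0,0,-6,0],[0.3,-4,0,0,0,-6,0],[0.3,-4,0,0,0,-6,0],[0.3,-4,0,0,0,-6,0],[0.3,-4,0,0,0,-6,0]]' >/dev/null; python3 -m pendant '[[0.3,-4,0,0,0,-6,0],[0.3,-4,0,0,0,-6,0],[0.3,-3,0,0,0,-6,0],[0.25,-1.8,0,0,0,-5,0],[0,-0.5,0,0,0,-2.8,0],[0,0,0,0,0,0,0],[0,0,0,0,0,0,0],[0,0,0,0,0,0,0]]'; python3 -m pendant '[[0,0,-2,0,0,0,0],[0,0,-4,0,0,0,0],[0,0,-3,0,0,0,0],[0,0,-1.5,0,0,0,0],[0,0,0,0,0,0,0],[0,0,0,0,0,0,0],[0,0,0,0,0,0,0],[0,0,0,0,0,0,0]]'
```

```text
time: 16.1
tool_pos: [0.4952, -0.2185, 0.1579]
ee_rot: [3.141, -0.002, 3.016]
wrist_force: [-0.7, 0.3, -2.8]
width: 0.0397
finger_force: 30.0
time: 16.9
tool_pos: [0.4973, -0.2198, 0.0562]
ee_rot: [-3.14, 0.004, 3.015]
wrist_force: [0.5, -0.3, -2.3]
width: 0.0398
finger_force: 30.0
```

```bash
python3 -m pendant '[[0,0,-0.6,0,0,0,0],[0,0,-0.4,0,0,0,0],[0,0,0,0,0,0,0],[0,0,0,0,0,0,0],[0,0,0,0,0,0,0]]'
```

```text
time: 17.4
tool_pos: [0.496, -0.2191, 0.044]
ee_rot: [3.141, 0.0, 3.015]
wrist_force: [0.7, -0.5, -2.1]
width: 0.0393
finger_force: 30.0
```

```bash
python3 -m pendant '[[0,0,-0.4,0,0,0,0],[0,0,-0.4,0,0,0,0],[0,0,-0.2,0,0,0,0],[0,0,0,0,0,0,0],[0,0,0,0,0,0,0]]'; python3 -m pendant '[[0,0,0,0,0,0,0.6],[0,0,0,0,0,0,0.6],[0,0,0,0,0,0,0.6],[0,0,1,0,0,0,0.6],[0,0,3,0,0,0,0.6],[0,0,5,0,0,0,0.6],[0,0,4,0,0,0,0.6],[0,2.2,0,0,0,2,0.6]]'; python3 -m pendant '[[-0.4,4.5,0,0,0,7,0.6],[-0.4,4.5,0,0,0,7,0.6],[-0.4,4.5,0,0,0,7,0.6],[-0.4,4.5,0,0,0,7,0.6],[-0.4,4.5,0,0,0,7,0.6],[-0.4,4.5,0,0,0,7,0.6],[-0.4,4.5,0,0,0,7,0.6],[-0.4,4.5,0,0,0,7,0.6]]';python3 -m pendant '[[-0.4,4.5,0,0,0,7,0.6],[-0.4,4.5,0,0,0,7,0.6],[-0.4,4,0,0,0,7,0.6],[0,1.7,0,0,0,4.8,0.6],[0,0,0,0,0,0,0.6],[0,0,0,0,0,0,0.6],[0,0,0,0,0,0,0.6]]'
```

```text
time: 17.9
tool_pos: [0.4959, -0.2191, 0.0339]
ee_rot: [3.141, -0.0, 3.015]
wrist_force: [0.4, -0.4, -2.6]
width: 0.0398
finger_force: 30.0
time: 18.7
tool_pos: [0.4996, -0.2005, 0.173]
ee_rot: [-3.135, 0.014, 3.048]
wrist_force: [0.4, 0.5, 0.5]
width: 0.0562
finger_force: 0.0
time: 19.5
tool_pos: [0.4638, 0.1648, 0.1654]
ee_rot: [-3.14, 0.002, -2.251]
wrist_force: [1.0, 0.4, -0.1]
width: 0.0567
finger_force: 0.0
time: 20.2
tool_pos: [0.4523, 0.3088, 0.1644]
ee_rot: [-3.141, -0.0, -1.808]
wrist_force: [0.5, 0.5, 0.5]
width: 0.0562
finger_force: 0.0
```

```bash
python3 -m pendant '[[-0.1,0.1,-2,0,0,0,0.6],[0,0,-4,0,0,0,0.6],[0,0,-3,0,0,0,0.6],[0,0,-2,0,0,0,0.6],[0,0,-0.5,0,0,0,0.6],[0,0,0,0,0,0,0.6],[0,0,0,0,0,0,0.6],[0,0,0,0,0,0,0.6]]'; python3 - <<'E'
from h import *
snap("wrist","w5");print(robot.get_obs()["tool_pos"])
E
```

```text
time: 21.0
tool_pos: [0.4522, 0.3113, 0.051]
ee_rot: [-3.139, 0.002, -1.806]
wrist_force: [0.4, -0.1, 0.5]
width: 0.0565
finger_force: 0.0
[0.45208048 0.31134128 0.05081506]
```

View pics/w5.png

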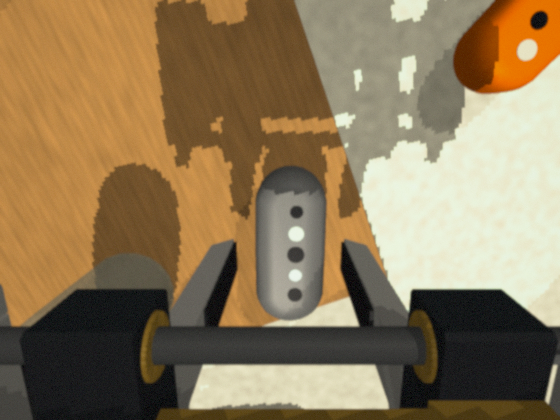

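The grey pebble is centred at (290,243). The jar (135,290) is left of the finger, and the gripper body should pass about 10 mm above its cap. Lower, grip and lift.

```bash
python3 -m pendant '[[0,-0.1,-1.2,0,0,0,0.6],[0,0,-0.8,0,0,0,0.6],[0,0,0,0,0,0,0.6],[0,0,0,0,0,0,0.6],[0,0,0,0,0,0,0],[0,0,0,0,0,0,0],[0,0,0,0,0,0,0],[0,0,0,0,0,0,0]]'; python3 -m pendant '[[0,0,0,0,0,0,0],[0,0,1,0,0,0,0],[0,0,2,0,0,0,0],[0,0,3,0,0,0,0],[0,0,4,0,0,0,0],[0,0,3,0,0,0,0],[0,0,0,0,0,0,0],[0,0,0,0,0,0,0]]'
```

```text
time: 21.85
tool_pos: [0.4512, 0.3101, 0.0293]
ee_rot: [-3.141, 0.001, -1.805]
wrist_force: [-0.1, -0.2, 0.1]
width: 0.0398
finger_force: 29.9
time: 22.65
tool_pos: [0.4508, 0.3098, 0.1587]
ee_rot: [3.142, 0.0, -1.806]
wrist_force: [-0.3, -0.1, -2.7]
width: 0.0394
finger_force: 29.9
```

```bash
python3 -m pendant '[[0,-1.5,0,0,0,-2,0],[0,-3,0,0,0,-5,0],[0,-4,0,0,0,-6,0],[0,-4,0,0,0,-6,0],[0,-4,0,0,0,-6,0],[0,-4,0,0,0,-6,0],[0,-4,0,0,0,-6,0],[0,-4,0,0,0,-6,0]]' >/dev/null; python3 -m pendant '[[0,-4,0,0,0,-6,0],[2,-4,0,0,0,-6,0],[2,-4,0,0,0,-6,0],[2.5,-4,0,0,0,-6,0],[2.5,-4,0,0,0,-6,0],[2.5,-4,0,0,0,-6,0],[2,-4,0,0,0,-4,0],[1.6,-3,0,0,0,-0.8,0]]'>/dev/null; python3 -m pendant '[[0,-1.7,0,0,0,0,0],[0,-0.5,0,0,0,0,0],[0,0,0,0,0,0,0],[0,0,0,0,0,0,0],[0,0,0,0,0,0,0]]'; python3 -m pendant '[[0,0,-2,0,0,0,0],[0,0,-4,0,0,0,0],[0,0,-3,0,0,0,0],[0,0,-1.5,0,0,0,0],[0,0,-0.5,0,0,0,0],[0,0,0,0,0,0,0],[0,0,0,0,0,0,0],[0,0,0,0,0,0,0]]'
```

```text
time: 24.75
tool_pos: [0.6017, -0.3056, 0.1596]
ee_rot: [3.141, 0.0, 3.016]
wrist_force: [0.2, -0.4, -2.0]
width: 0.0396
finger_force: 29.9
time: 25.55
tool_pos: [0.6033, -0.3078, 0.0516]
ee_rot: [-3.14, 0.004, 3.015]
wrist_force: [-0.3, 0.3, -2.6]
width: 0.04
finger_force: 29.9
```

```bash
python3 -m pendant '[[0,0,-0.4,0,0,0,0],[0,0,-0.3,0,0,0,0],[0,0,0,0,0,0,0],[0,0,0,0,0,0,0],[0,0,0,0,0,0,0]]'
```

```text
time: 26.05
tool_pos: [0.602, -0.3071, 0.042]
ee_rot: [3.141, -0.0, 3.015]
wrist_force: [0.1, -0.2, -3.0]
width: 0.04
finger_force: 29.9
```

Now lower, release, and rise back toward the robot for a last look.

```bash
python3 -m pendant '[[0,0,-0.4,0,0,0,0],[0,0,-0.4,0,0,0,0],[0,0,0,0,0,0,0],[0,0,0,0,0,0,0],[0,0,0,0,0,0,0]]'; python3 -m pendant '[[0,0,0,0,0,0,0.6],[0,0,0,0,0,0,0.6],[0,0,0,0,0,0,0.6],[0,0,1,0,0,0,0.6],[0,0,3,0,0,0,0.6],[0,0,5,0,0,0,0.6],[0,0,5,0,0,0,0.6],[-2,2,4,0,0,0,0.6]]'; python3 -m pendant '[[-2,2,4,0,0,0,0.6],[-2,2,4,0,0,0,0.6],[-1,2,2,0,0,0,0.6],[0,0,0,0,0,0,0.6],[0,0,0,0,0,0,0.6],[0,0,0,0,0,0,0.6]]'; python3 - <<'E'
from h import *
snap("wrist","w6");snap("side","s6")
a=cv2.imread("pics/w6.png");b=cv2.imread("pics/s6.png")
cv2.imwrite("pics/v6.png",np.vstack([a[40:340],b[120:400]]))
pebbles("w6",.009,70,150)
E
```

```text
time: 26.55
tool_pos: [0.6019, -0.307, 0.0338]
ee_rot: [3.141, -0.0, 3.015]
wrist_force: [0.4, -0.2, -2.6]
width: 0.0394
finger_force: 30.0
time: 27.35
tool_pos: [0.5832, -0.2888, 0.2176]
ee_rot: [-3.139, 0.004, 3.014]
wrist_force: [-0.7, 0.1, 0.8]
width: 0.0566
finger_force: 0.0
time: 27.95
tool_pos: [0.5318, -0.2275, 0.3118]
ee_rot: [3.141, -0.003, 3.014]
wrist_force: [-0.1, 0.0, -0.3]
width: 0.0563
finger_force: 0.0
px [500. 370.] A 4954.0 xyz [0.8674 0.0503 0.027 ] size [0.1715 0.1564] yaw 82.7
px [ 24. 353.] A 2821.0 xyz [ 0.7515 -0.6538  0.027 ] size [0.0677 0.2304] yaw 163.0
px [292. 232.] A 1603.0 xyz [ 0.6099 -0.2335  0.027 ] size [0.037 0.091] yaw 173.4
px [544. 183.] A 1745.0 xyz [0.585  0.1011 0.027 ] size [0.0382 0.0889] yaw 3.5
px [291. 148.] A 1852.0 xyz [ 0.4989 -0.2209  0.027 ] size [0.0373 0.087 ] yaw 173.4
px [233. 148.] A 1953.5 xyz [ 0.4889 -0.294   0.027 ] size [0.0395 0.0884] yaw 173.3
px [350. 145.] A 1989.5 xyz [ 0.504  -0.1466  0.027 ] size [0.0881 0.0406] yaw 170.9
px [536. 103.] A 1640.5 xyz [0.4817 0.0861 0.027 ] size [0.0558 0.0626] yaw 3.5
```

View pics/v6.png

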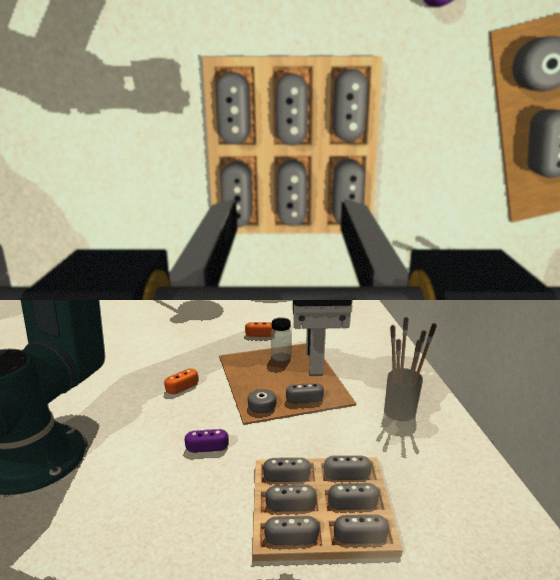

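The picture shows all six pockets filled and flat: new pebbles at (291,108), (292,192) and (236,193). Their measured offsets are under 4 mm for the two that are in clear view. The surplus oblong, round pebble, jar and pot are still in place.

```bash
python3 -c "
from bench import robot
print(robot.close_job())"
```

```text
the job is handed in; nothing more can be done
None
```

I filled the three empty pockets with three of the spare oblong pebbles and handed the job in at about 28 s; the last pictures showed all six pockets filled with pebbles lying flat, the surplus spare on the board and nothing else disturbed, but the hand-in returned no verdict.

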